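Light a circuit board with a clip-on lamp and hold a loupe over its big chip

ROBOT

A 6-joint arm with a two-finger parallel gripper is mounted at the origin on a cart in front of the work surface, level with it; the furniture and walls round the work are solid. World frame = base frame: x ahead of the robot, y to its left, z up, the work surface at z = 0. Lengths are in m, angles in degrees, forces in N, time in s.
With the tool pointing down it reaches from about 0.3 to 0.75 m from the base axis. Payload 8.5 kg.
Tool frame: the origin (TCP) lies at the very end of the fingers, on their centre line; the grasp point (between the pads) lies 19 mm behind it; z points along the fingers, y is the line along which they close (so a half turn about z gives the same grasp; the last joint's range is limited). The gripper opens to 85 mm and grips with 20 to 120 N. Pads are 22 mm wide; open, the fingers measure 114 mm over their backs; the gripper's body (76 mm by 85 mm) begins 54 mm behind the grasp point. The pads swing forward as they close: fully open they stand 13 mm farther back than shut.
Start: joints at [-83.669, 21.807, 74.336, -0, 83.858, -12.336], TCP at [0.176, -0.521, 0.231] pointing down, gripper open.
Joint ranges: [-178.18, 178.18], [-50.72, 133.34], [12.68, 142.11], [-81.47, 261.47], [9.98, 163.14], [-165.26, 165.26]. Speed limits (degrees/s): [136.94, 136.94, 180, 180, 180, 180].

INTERFACE

Orientations are given as a 3x3 rotation matrix whose columns are the frame's x, y, z axes.
In Python, from rig import env gives the robot as it stands.
- The arm moves only by the tool move_arm, never from a script. Its argument "plan" is a list of rows, each a list of 7 numbers: the turn, a rotation vector about the tool's x, y, z in degrees, then the shift along the tool's x, y, z in cm, then the gripper command: -1 is shut, 1 is fully open, values between are in proportion. In form: [[ax, ay, az, tx, ty, tz, jaw], ...]. A call has 1 to 5 rows; each row is the pose to reach, as a shift and turn from the pose commanded when the call began, along the tool's axes at that moment; what a row does not reach only later rows make up. A row lasts 1/10 s, in which the tool goes at most 50 mm and 8.59 degrees, less where a joint would pass 70% of its speed; a pose out of reach is approached as far as the arm can. A call with a gripper value outside its range is refused whole. The fingers move at their own pace and stop on an object; "squeeze" is the grip in N (left out, the last holds). Time passes only in rows, so rows that repeat a pose let the fingers close. It gives the time, the measured TCP pose, the force, the opening and the grip force at its end, in the units of the state.
- env.observe(): the state, without advancing time (a new reading comes with each control period).
- env.get_image(name): name is "scene" or "side" or "wrist"; returns a dict with "color" (400x640x3 uint8, red, green, blue), "fov_y" (degrees; the focal length in pixels is half the picture's height over the tangent of half this angle, whatever the lens; pixels are square), "cx", "cy" (the principal point, pixels), "R" (3x3) and "t" (3): a world point X has camera coordinates R X + t. Camera axes: x right, y down, z forward; pixel columns grow to the right and rows downward; lengths in m; the calibration is good to about 2 mm. A picture is of the moment at which its call begins. There is no depth.
- env.close_job(): hands the job in; it is judged then, once.
Trained networks look in a picture, given as the dict that the camera call returned (one of the last four; its "shot" number tells which), for a name from the list of things; names that differ only in an ending like _2 or _b are one class to them, and where a whole thing is asked for, a point or a joint stands for the part that bears it (a point fixed in the world has none). Each returns a list of dicts, best first, with "conf" (0 to 1); they miss things now and then, are a little off and sometimes report something else, mostly with a low value. They report only what shows in the picture. A call takes as long as a camera call. They do not tell look-alikes from the thing itself.
- env.outline_of(target, picture): "mask" (400x640 bool, what is visible of it) and "bbox" ([centre column, centre row, width, height] in pixels, round what is visible of it).
- env.tip_of(target, picture): "pixel" ([column, row] in pixels: a listed point, or the origin of a listed thing).
The state is a dict: "time_s": time; "q": joint angles; "qvel": joint speeds; "joint_efforts": joint torques, N m; "position": TCP position; "tool_rot": TCP orientation; "ft_force": force on the tool from outside, world axes, zero at the start; "wrist_torque": the same for the moment, N m; "grip_width": finger opening in m; "gripper_force": force on a finger pad.
Only numpy, scipy, OpenCV 4.12 (cv2) and the standard library are available. Lean on these libraries where they do the work, as an engineer would, in place of code of your own. Each camera call takes 0.05 s, during which the arm holds its last target. There are 200 camera calls.

TASK

Get the circuit board ready for a look at its largest chip: squeeze the little clip-on lamp open and clip it onto the upright metal wall at the end of the board's carrier, jaws well over the wall's top edge and lamp head on the board's side, and let go of it. Then carry the black loupe over the wall and lamp and finish while holding it, level and still, centred about one centimetre above the large square chip; do not put it down or let go. The loupe must never touch the board or its carrier, and everything else on the desk stays where it is.

Things in the scene. Friction and masses are not known exactly. Their poses are not given: they have to be found in the camera images.
- carrier: Fixed aluminium plate, 130 (x) by 220 (y) by 8 mm on four 30 mm legs, yaw within 0.3 rad. On it a green circuit board, 104 by 156 mm, its top 46 mm above the desk, and an upright wall across its -y end. Tallest on the board: two capacitors (58 mm above the desk) 60 mm from the wall and a pin header (59 mm) at the +y end. Origin: centre of the underside, on the desk.
- wall_top (a point): Middle of the top edge of the carrier's upright wall. The wall is 4 mm thick (carrier y), 90 mm long (carrier x), its top 75 mm above the desk, its foot 38 mm above it. Axes as the carrier's: +y points over the board.
- chip_top (a point): Centre of the top face of the largest chip: a black square, 24 by 24 by 3 mm, its top 49 mm above the desk, 135 mm from the wall along the carrier's +y. Other chips are 12 mm or smaller; within 50 mm of this point nothing stands higher than it. Axes as the carrier's.
- lamp: Loose clip-on lamp, 70 g: a dark spring clip like a clothes peg, standing upright on its closed jaws, 73 mm high, 24 mm wide, with a small black lamp head on its +y side. Origin: between the jaw tips, at their lower end; x along the pivot pin, z up, +y at most 0.5 rad off world +y at the start. This body is the clip's +y half, so it tilts by half the opening angle when squeezed.
- lamp_grip (a point): Midway between the ends of the clip's two handles, 68 mm above the jaw tips (clip closed). Each handle ends in a round bar, 10 mm thick and 24 mm long along x; 46 mm over their outsides. Pinch the bars from above, closing along the lamp's y, the lamp hangs safely from that. Squeezed to 24 mm they meet a stop (5 N at first, 8 N there); they rise 4 mm against the pivot.
- lamp_pivot (a point): Pivot pin of the clip, on its middle line, 30 mm above the jaw tips; stays midway between jaws and handles as the clip opens. The rubber jaw pads (9 mm thick) reach from 30 to 18 mm below it; the wall's top may come to within 10 mm below it. Well clipped: pivot 12 to 20 mm above the wall's top edge.
- lamp_head (a point): A point in the black lamp head, 26 mm to the lamp's +y side and 15 mm above the jaw tips. The head reaches 36 mm out and from 5 to 30 mm above the jaw tips.
- lamp_lever (a joint): Opening angle of the clip, rad: 0 closed (jaw gap 1 mm), 0.56 fully squeezed (jaw gap about 17 mm), about 0.1 when clipped on the wall. The spring closes it.
- loupe: Black loupe, a short upright tube of 35 mm diameter, 26 mm high, 40 g, standing on the desk. Origin: centre of its underside; z up. It stands at one of two places right of the carrier; a white jar with black lid of about the same size stands at the other.
- tip_jar: Bystander: small round white jar with a black lid, 31 mm across, 22 mm high. Origin: centre of the underside.
- cube_charger: Bystander, fixed: blue and yellow charger block, 59 by 64 by 68 mm high. Origin: centre of the underside.
- white_dock: Bystander: flat white box with a black top, 50 by 85 by 18 mm. Origin: centre of the underside.
- drive_25: Bystander: flat 2.5 inch drive, 70 by 100 by 9 mm, left of the carrier. Origin: centre of the underside.
- solder_reel: Bystander: solder reel, 66 by 54 by 34 mm. Origin: centre of the underside.
- screwdriver_2: Bystander: yellow precision screwdriver lying flat, 171 mm long. Origin: centre of the underside.
Not all that is in view belongs to the job. Leave any purple look-alike of the lamp alone.

How it is judged:
By the outcome, as a careful person would: the job done as asked, in the order asked, and still so for the second after the job is handed in, while the arm keeps its last pose, push and grip.
It also fails if it takes over 64 s, if anything falls off the work surface, if the arm or the gripper's body presses on something with over 40 N, if the wrist force passes 120 N, or if a joint passes its speed limit or range.

## Working session

There is one attempt and no reset: what is moved stays moved. The work goes in short steps, Python scripts to look and compute and a tool call to move; the robot and the scene stay as the last step left them, time stands still between calls to the robot, and variables do not carry over. Pictures are saved under pics/ and viewed, at most 10 in all, crops included, and the job is handed in when it is done.

Besides the shell and the picture viewer there is one more tool, called after ">>>" as a command line: name --pt "numbers of a row" for each row, then --argument value for the rest. move_arm: Moves the arm, as the interface text tells. Its arguments: {"type":"object","properties":{"plan":{"type":"array"},"squeeze":{"type":"number"}},"required":["plan"]}

```bash
ls; mkdir -p pics; cat > h.py <<'E'
import numpy as np, cv2
from rig import env
def cam(p):
    f=200/np.tan(np.radians(p["fov_y"])/2); K=np.array([[f,0,p["cx"]],[0,f,p["cy"]],[0,0,1.]])
    return K,np.array(p["R"]),np.array(p["t"])
def atz(p,px,z):
    K,R,t=cam(p); d=R.T@np.linalg.inv(K)@[px[0],px[1],1]; c=-R.T@t
    return c+d*(z-c[2])/d[2]
def proj(p,X):
    K,R,t=cam(p); u=K@(R@np.array(X)+t); return u[:2]/u[2]
def tri(ps,pxs):
    A=[];b=[]
    for p,px in zip(ps,pxs):
        K,R,t=cam(p); d=R.T@np.linalg.inv(K)@[px[0],px[1],1]; d/=np.linalg.norm(d); c=-R.T@t
        M=np.eye(3)-np.outer(d,d); A.append(M); b.append(M@c)
    X=np.linalg.lstsq(np.vstack(A),np.hstack(b),rcond=None)[0]
    return X
def save(p,n): cv2.imwrite("pics/"+n+".png",p["color"][:,:,::-1])
E
python3 - <<'E'
from h import *
ps={n:env.get_image(n) for n in("scene","side")}
print({n:(np.round(-np.array(p["R"]).T@p["t"],2),p["fov_y"]) for n,p in ps.items()})
cv2.imwrite("pics/a.png",cv2.resize(np.vstack([ps["scene"]["color"],ps["side"]["color"]]),(480,600))[:,:,::-1])
save(ps["scene"],"scene");save(ps["side"],"side")
for t in("wall_top","chip_top","lamp_grip","lamp_pivot","lamp_head","lamp","loupe","tip_jar","carrier"):
    for n,p in ps.items():
        for d in env.tip_of(t,p)[:3]: print(t,n,np.round(d["pixel"]),round(d["conf"],2))
print(env.observe())
E
```

```text
pics
{'scene': (array([-0.25, -0.6 ,  0.58]), 57.690413361643216), 'side': (array([ 0.15, -1.09,  1.47]), 46.847455239586026)}
wall_top scene [298. 195.] 0.66
wall_top side [308. 197.] 0.94
chip_top scene [267. 193.] 0.85
chip_top scene [340. 219.] 0.74
chip_top side [298. 177.] 0.67
lamp_grip scene [389. 257.] 0.72
lamp_grip scene [361. 243.] 0.63
lamp_grip scene [364. 205.] 0.54
lamp_grip side [327. 220.] 0.5
lamp_grip side [315. 256.] 0.47
lamp_pivot scene [357. 252.] 0.79
lamp_pivot scene [340. 220.] 0.71
lamp_pivot side [331. 228.] 0.6
lamp_pivot side [311. 265.] 0.57
lamp_head scene [354. 265.] 0.67
lamp_head scene [333. 222.] 0.52
lamp_head side [309. 273.] 0.72
lamp_head side [325. 225.] 0.58
lamp scene [342. 228.] 0.6
lamp scene [354. 264.] 0.56
lamp side [315. 264.] 0.63
lamp side [330. 232.] 0.41
loupe scene [387. 256.] 0.73
loupe scene [199. 188.] 0.69
loupe side [344. 269.] 0.48
tip_jar scene [412. 236.] 0.57
tip_jar side [374. 259.] 0.44
carrier scene [275. 207.] 0.76
carrier side [299. 189.] 0.9
{'time_s': 1.0, 'q': array([-8.36678105e+01,  2.18063781e+01,  7.43361572e+01,  1.58809815e-03,
        8.38603832e+01, -1.23344543e+01]), 'qvel': array([-0.10915499,  0.03899682, -0.01115094, -0.09763574,  0.03787528,
        0.01027578]), 'joint_efforts': array([ 1.82473956e-03, -4.48327732e+01, -2.31462586e+01, -9.21392439e-05,
        5.55155657e-04, -7.48811829e-06]), 'position': array([ 0.17604704, -0.52103084,  0.2313225 ]), 'tool_rot': array([[ 9.47397719e-01,  3.20058686e-01,  2.17723463e-05],
       [ 3.20058684e-01, -9.47397718e-01,  5.36666786e-05],
       [ 3.78035579e-05, -4.38752603e-05, -9.99999998e-01]]), 'ft_force': array([-0.81702617,  0.96414178,  0.022298  ]), 'wrist_torque': array([ 0.00250843,  0.01124474, -0.03573306]), 'gripper_force': 0.0, 'grip_width': 0.08518146147042666}
```

View pics/scene.png

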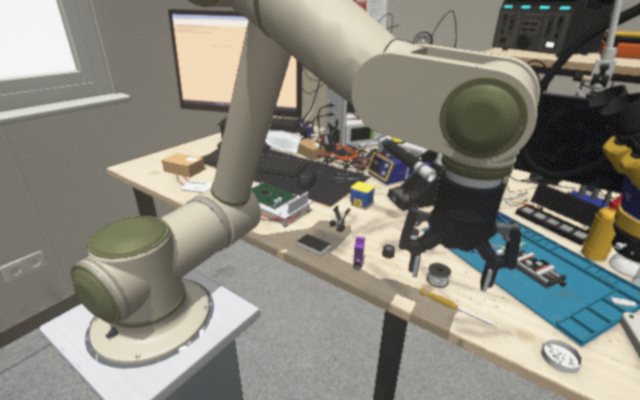

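View pics/side.png

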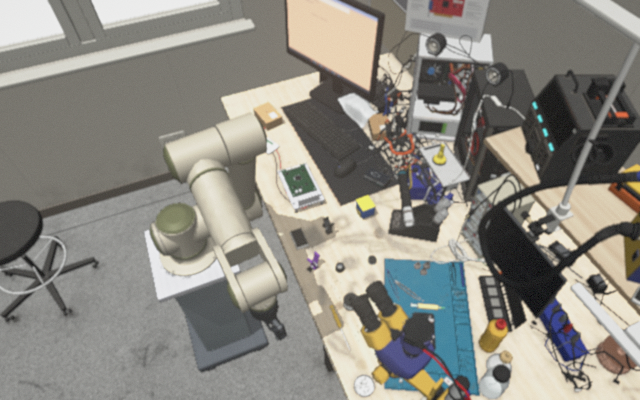

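The scene view shows two lamp candidates. The dark clip is at (341,217) scene and (327,225) side; the purple look-alike is at (359,250) and (314,260). I choose the dark one. The round dark things are at side (340,267) and (372,260), which are the loupe and jar in some order. The carrier is at side (300,187).

```bash
python3 - <<'E'
from h import *
s=env.get_image("scene");d=env.get_image("side")
print("wall",tri([s,d],[(298,195),(308,197)]),atz(d,(308,197),.075))
print("chip",tri([s,d],[(267,193),(298,177)]),atz(d,(298,177),.049))
print("carrier",atz(d,(299,189),0))
print("lamp piv",tri([s,d],[(340,220),(331,228)]),atz(d,(331,228),.03))
print("lamp grip",atz(d,(327,220),.068), "head",atz(d,(325,225),.015),"purple",atz(d,(311,265),.03))
for px in((340,267),(372,260)): X=atz(d,px,.013);print("rnd",X,proj(s,X))
c=np.hstack([cv2.resize(d["color"][160:290,255:395],(400,371),interpolation=3),cv2.resize(s["color"][180:280,320:430],(400,371),interpolation=3)])
cv2.imwrite("pics/c.png",c[:,:,::-1])
E
```

```text
wall [ 4.83638750e-01 -3.94574919e-04  8.34762146e-02] [0.48596136 0.00400492 0.075     ]
chip [0.49452355 0.14127118 0.04389312] [0.49274958 0.14016868 0.049     ]
carrier [4.85247944e-01 1.17833532e-01 2.22044605e-16]
lamp piv [ 0.52470668 -0.12713599  0.02165021] [ 0.52259764 -0.13872121  0.03      ]
lamp grip [ 0.51316597 -0.1236828   0.068     ] head [ 0.51068133 -0.1064556   0.015     ] purple [ 0.3929909  -0.26029924  0.03      ]
rnd [ 0.48967759 -0.30016685  0.013     ] [389.03743323 250.43806171]
rnd [ 0.60920286 -0.31964952  0.013     ] [414.03202745 232.78288699]
```

View pics/c.png

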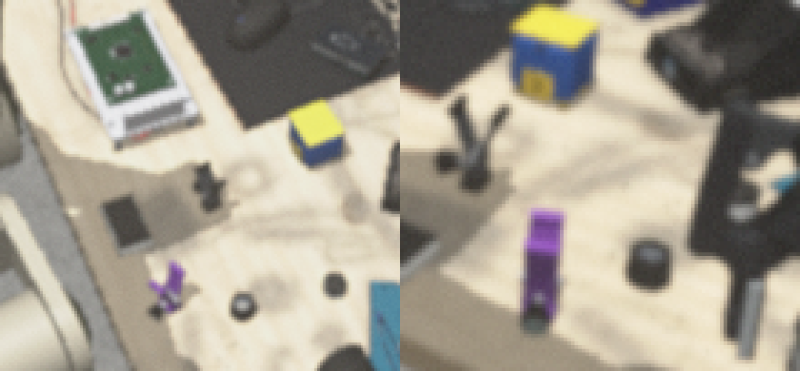

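The crop shows the dark lamp with its head towards +y, and the purple one left alone nearer the robot. The round thing at side (340,267) is black all over with a lens, so it is the loupe. The one at (372,260) shows white in the scene view and is the jar. Moving above the lamp to look with the wrist camera.

>>> move_arm --pt "0 0 0 4 -2.7 0 1" --pt "0 0 0 8 -5.4 0 1" --pt "0 0 0 12 -8.1 0 1" --pt "0 0 0 16 -10.8 0 1" --pt "0 0 0 20 -13.5 0 1"

```text
time_s: 1.6
position: [0.3231, -0.3275, 0.2315]
tool_rot: [[0.948, 0.32, 0.0], [0.32, -0.948, -0.0], [0.0, 0.0, -1.0]]
ft_force: [-0.5, 0.0, -0.2]
grip_width: 0.0856
gripper_force: 0.0
```

>>> move_arm --pt "0 0 0 4 -2.7 0 1" --pt "0 0 0 8 -5.4 0 1" --pt "0 0 0 12 -8.1 0 1" --pt "0 0 0 16 -10.8 0 1" --pt "0 0 0 19 -13 0 1"

```text
time_s: 2.1
position: [0.4619, -0.1429, 0.2315]
tool_rot: [[0.947, 0.321, 0.001], [0.321, -0.947, -0.0], [0.001, 0.0, -1.0]]
ft_force: [-0.7, -0.4, 0.3]
grip_width: 0.0856
gripper_force: 0.0
```

```bash
cat > m.py <<'E'
from h import *
import sys
def meas(names,tag):
    ps={n:env.get_image(n) for n in("scene","side","wrist")}
    save(ps["wrist"],tag)
    for t in names:
        for n,p in ps.items():
            z={"wall_top":.075,"chip_top":.049,"lamp_grip":.068,"lamp_pivot":.03,"lamp_head":.015}.get(t,0)
            for d in env.tip_of(t,p)[:3]: print(t,n,np.round(d["pixel"],1),round(d["conf"],2),np.round(atz(p,d["pixel"],z),4))
    o=env.observe(); print(o["time_s"],o["position"],o["tool_rot"].round(3).tolist(),o["grip_width"],o["ft_force"])
    p=ps["wrist"];print("wristcam",-np.array(p["R"]).T@p["t"],np.array(p["R"])[2])
if __name__=="__main__": meas(sys.argv[2:],sys.argv[1])
E
python3 m.py w1 wall_top chip_top lamp_grip lamp_pivot lamp_head lamp loupe tip_jar
```

```text
wall_top scene [296.9 197.1] 0.81 [0.4847 0.0067 0.075 ]
wall_top side [308.2 197.5] 0.97 [0.4858 0.0013 0.075 ]
wall_top wrist [185.4 115.9] 0.76 [0.4868 0.0014 0.075 ]
chip_top scene [268.3 194.7] 0.63 [0.4803 0.119  0.049 ]
chip_top side [298.3 174.3] 0.72 [0.4991 0.1537 0.049 ]
chip_top side [327.  217.9] 0.7 [ 0.522  -0.1014  0.049 ]
chip_top wrist [64.2 67.9] 0.86 [0.4889 0.1386 0.049 ]
lamp_grip scene [340.2 208.2] 0.76 [ 0.5176 -0.1255  0.068 ]
lamp_grip scene [359.2 243.1] 0.7 [ 0.4014 -0.2567  0.068 ]
lamp_grip side [315.6 257.4] 0.64 [ 0.4128 -0.2596  0.068 ]
lamp_grip side [327.8 220.7] 0.58 [ 0.5147 -0.1279  0.068 ]
lamp_grip wrist [321.8 133.3] 0.87 [ 0.5143 -0.1318  0.068 ]
lamp_pivot scene [360.3 253.6] 0.83 [ 0.4118 -0.2568  0.03  ]
lamp_pivot scene [340.2 219. ] 0.64 [ 0.5211 -0.1251  0.03  ]
lamp_pivot side [312.1 266.1] 0.67 [ 0.395  -0.2661  0.03  ]
lamp_pivot side [330.5 223.9] 0.61 [ 0.5283 -0.1202  0.03  ]
lamp_pivot wrist [322.  127.5] 0.91 [ 0.5179 -0.1316  0.03  ]
lamp_pivot wrist [387.5 242.5] 0.7 [ 0.4085 -0.2603  0.03  ]
lamp_pivot wrist [534.4 284. ] 0.
[... 670 characters left out ...]
mp wrist [532.2 286. ] 0.7 [ 0.402 -0.504  0.   ]
lamp wrist [322.8 126.6] 0.62 [ 0.5177 -0.1334  0.    ]
loupe scene [392.3 258.9] 0.64 [ 0.4781 -0.3168  0.    ]
loupe side [340.5 268.2] 0.66 [ 0.4924 -0.2985  0.    ]
loupe wrist [433.4 186.3] 0.83 [ 0.4928 -0.2979  0.    ]
tip_jar scene [411.7 234.7] 0.57 [ 0.6153 -0.3118  0.    ]
tip_jar side [373.2 260.6] 0.55 [ 0.6163 -0.3169  0.    ]
tip_jar wrist [488.7 104.7] 0.98 [ 0.6081 -0.3164  0.    ]
3.45 [ 0.46069874 -0.14515328  0.23132768] [[0.947, 0.32, -0.0], [0.32, -0.947, 0.0], [-0.0, -0.0, -1.0]] 0.08555261925901987 [-0.09712535 -0.05864567 -0.31665993]
wristcam [ 0.53557536 -0.11755804  0.37352228] [-0.28361295 -0.09720492 -0.95399942]
```

View pics/w1.png

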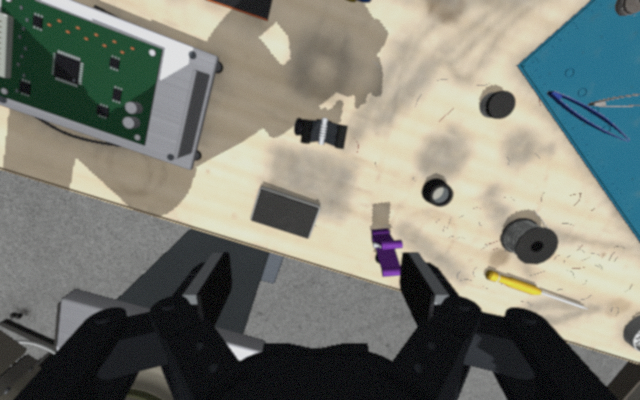

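The wrist view shows the lamp at (321,132) with its head to the left, the loupe (open ring with lens) at (437,190) and the lidded jar at (497,104). The carrier is top left with its wall end near (195,110). I'll go closer above the lamp.

>>> move_arm --pt "0 0 0 2 0.2 2 1" --pt "0 0 0 4 0.4 5 1" --pt "0 0 0 5.0 0.4 8 1" --pt "0 0 0 5.0 0.4 8 1"

```text
time_s: 3.85
position: [0.5085, -0.1319, 0.148]
tool_rot: [[0.947, 0.321, -0.006], [0.321, -0.947, 0.003], [-0.005, -0.005, -1.0]]
ft_force: [-0.2, 0.0, 0.4]
grip_width: 0.0852
gripper_force: 0.0
```

```bash
python3 - <<'E'
from h import *
p=env.get_image("wrist"); save(p,"w2")
for t in("lamp_grip","lamp_pivot","lamp_head","wall_top","chip_top"):
    z={"wall_top":.075,"chip_top":.049,"lamp_grip":.068,"lamp_pivot":.03,"lamp_head":.015}[t]
    for d in env.tip_of(t,p)[:2]: print(t,np.round(d["pixel"]),round(d["conf"],2),np.round(atz(p,d["pixel"],z),4))
o=env.observe(); print(o["time_s"],o["position"],o["tool_rot"].round(3).tolist())
E
```

```text
lamp_grip [315. 199.] 0.81 [ 0.5153 -0.13    0.068 ]
lamp_grip [406. 345.] 0.76 [ 0.4056 -0.258   0.068 ]
lamp_pivot [395. 318.] 0.67 [ 0.4047 -0.2582  0.03  ]
lamp_pivot [318. 186.] 0.58 [ 0.5169 -0.132   0.03  ]
lamp_head [389. 325.] 0.64 [ 0.383  -0.2642  0.015 ]
lamp_head [292. 180.] 0.57 [ 0.5101 -0.1074  0.015 ]
wall_top [138. 183.] 0.61 [0.486  0.0033 0.075 ]
wall_top [558. 297.] 0.48 [ 0.5011 -0.3567  0.075 ]
4.15 [ 0.5095202  -0.13340848  0.15291599] [[0.948, 0.32, 0.002], [0.32, -0.948, -0.001], [0.002, 0.002, -1.0]]
```

View pics/w2.png

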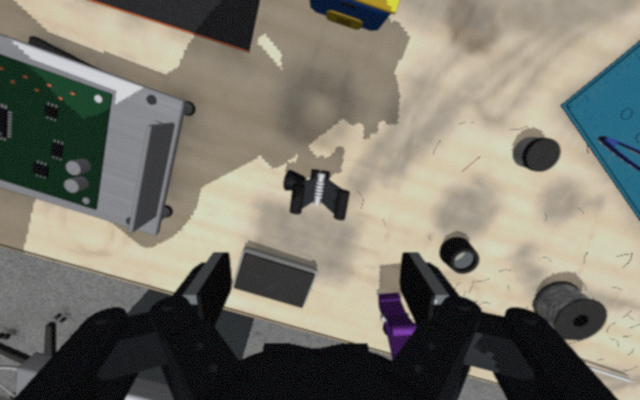

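```bash
python3 - <<'E'
from h import *
c=cv2.imread("pics/w2.png")
a=cv2.resize(c[160:230,270:360],None,fx=4.4,fy=4.4,interpolation=2)
b=cv2.resize(c[110:240,100:210],None,fx=3.6,fy=3.6,interpolation=2)
H=max(a.shape[0],b.shape[0])
f=lambda i:cv2.copyMakeBorder(i,0,H-i.shape[0],0,0,0)
cv2.imwrite("pics/c2.png",np.hstack([f(a),f(b)])); print(a.shape,b.shape)
E
```

```text
(308, 396, 3) (468, 396, 3)
```

View pics/c2.png

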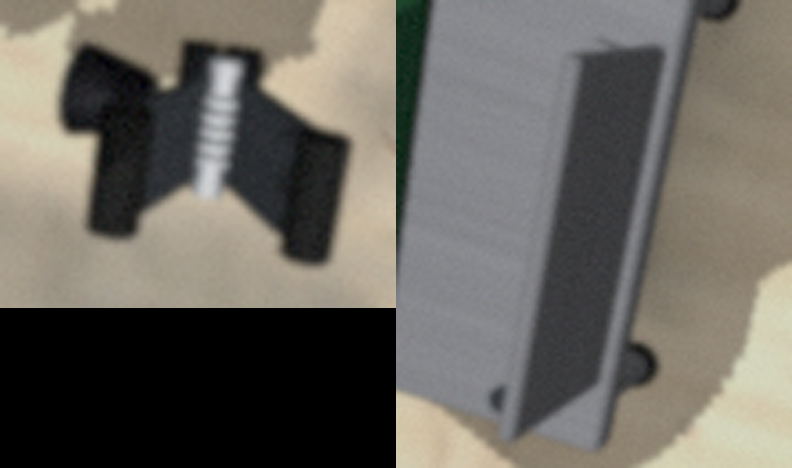

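```bash
python3 - <<'E'
from h import *
p=env.get_image("wrist")
L=[atz(p,(270+a/4.4,160+b/4.4),.068) for a,b in((127,107),(113,228),(327,137),(306,255))]
print(np.round(L,4)); l=(L[0]+L[1])/2; r=(L[2]+L[3])/2
print("mid",(l+r)/2,"sep",np.linalg.norm(l-r),"yaw from sep",np.degrees(np.arctan2(*(-(l-r)[[0]],(l-r)[1]))))
for a,b in((0,1),(2,3)): d=L[a]-L[b]; print("bar len",np.linalg.norm(d),"yaw",np.degrees(np.arctan2(d[1],d[0])))
W=[atz(p,px,.075) for px in((149.7,125.3),(131.1,231.7))]
d=W[0]-W[1];print("wall",(W[0]+W[1])/2,np.linalg.norm(d),"yaw",np.degrees(np.arctan2(d[1],d[0])))
E
```

```text
[[ 0.5233 -0.1157  0.068 ]
 [ 0.5    -0.1204  0.068 ]
 [ 0.5296 -0.1524  0.068 ]
 [ 0.5065 -0.1568  0.068 ]]
mid [ 0.51485014 -0.13632705  0.068     ] sep 0.03708690236714474 yaw from sep [10.00377961]
bar len 0.023719072985272694 yaw 11.327641559309061
bar len 0.023502289308838645 yaw 10.625969701596889
wall [0.48772477 0.00226043 0.075     ] 0.0898038292376736 yaw -0.6044495871383387
```

The crop is clear. The lamp handle bars give a separation of 37 mm, a length of 23.6 mm and a yaw of 10.6°. The wall's top edge gives a length of 89.8 mm, a yaw of -0.6° and a middle at (0.488, 0.002). All of these match the sizes given, so I'll descend to the bars.

>>> move_arm --pt "0 0 4 0.25 0.15 2 1" --pt "0 0 8 0.5 0.25 5 1" --pt "0 0 8 0.5 0.25 8 1" --pt "0 0 8 0.5 0.25 10.5 1" --pt "0 0 8 0.5 0.25 10.5 1" --squeeze 20

```text
time_s: 4.7
position: [0.5136, -0.1333, 0.0445]
tool_rot: [[0.983, 0.185, -0.004], [0.185, -0.983, 0.002], [-0.004, -0.003, -1.0]]
ft_force: [0.6, -0.3, -0.7]
grip_width: 0.0854
gripper_force: 0.0
```

```bash
python3 - <<'E'
from h import *
p=env.get_image("wrist"); save(p,"w3")
o=env.observe(); print(o["time_s"],o["position"],o["tool_rot"].round(3).tolist())
for d in env.tip_of("lamp_grip",p)[:2]: print(np.round(d["pixel"]),round(d["conf"],2),np.round(atz(p,d["pixel"],.068),4))
E
```

```text
4.75 [ 0.51456964 -0.13375039  0.04626962] [[0.983, 0.185, -0.001], [0.185, -0.983, 0.001], [-0.001, -0.001, -1.0]]
[310. 279.] 0.74 [ 0.5144 -0.1312  0.068 ]
```

View pics/w3.png

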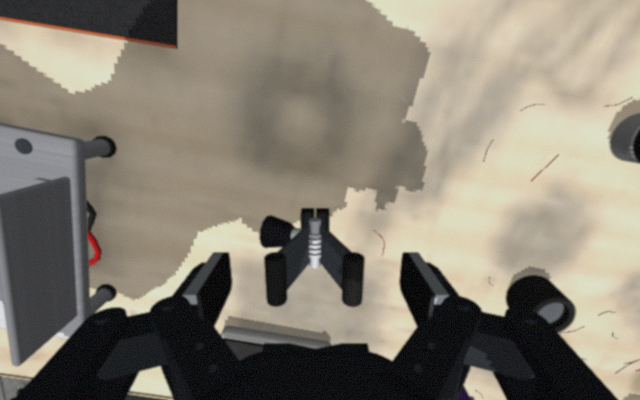

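The lamp's bars at (276,280) and (352,280) sit centred and parallel between the pads. Closing to a light hold first.

>>> move_arm --pt "0 0 0 0 0 0 -0.05" --pt "0 0 0 0 0 0 -0.05" --pt "0 0 0 0 0 0 -0.05" --pt "0 0 0 0 0 0 -0.05" --pt "0 0 0 0 0 0 -0.05" --squeeze 20

```text
time_s: 5.3
position: [0.5155, -0.134, 0.0475]
tool_rot: [[0.983, 0.185, 0.002], [0.185, -0.983, -0.001], [0.002, 0.001, -1.0]]
ft_force: [-0.4, 0.0, 6.5]
grip_width: 0.0407
gripper_force: 5.8
```

>>> move_arm --pt "0 0 0 0 0 -1 -0.05" --pt "0 0 0 0 0 -3 -0.1" --pt "0 0 0 0 0 -6 -0.3" --pt "0 0 0 0 0 -9 -0.5" --pt "0 0 0 0 0 -12 -0.5"

```text
time_s: 5.8
position: [0.5146, -0.1336, 0.1682]
tool_rot: [[0.983, 0.185, 0.0], [0.185, -0.983, -0.0], [0.0, 0.0, -1.0]]
ft_force: [0.9, 0.0, -0.8]
grip_width: 0.0226
gripper_force: 20.1
```

>>> move_arm --pt "0 0 0 0 0 -1 -0.5" --pt "0 0 0 0 0 -1 -0.5"

```text
time_s: 6.0
position: [0.5152, -0.1338, 0.1776]
tool_rot: [[0.983, 0.185, 0.002], [0.185, -0.983, -0.001], [0.002, 0.002, -1.0]]
ft_force: [0.6, 0.3, -1.5]
grip_width: 0.0223
gripper_force: 20.1
```

```bash
python3 - <<'E'
from h import *
o=env.observe(); R=o["tool_rot"]; print(o["time_s"],o["position"],R.round(3).tolist(),o["ft_force"],o["grip_width"],o["gripper_force"])
ps=[env.get_image(n) for n in("scene","side","wrist")]; save(ps[2],"w4")
for t in("lamp_pivot","lamp_grip","lamp_head","wall_top"):
    g=[]
    for p in ps:
        for d in env.tip_of(t,p)[:2]: print(t,p["shot"],np.round(d["pixel"]),round(d["conf"],2),np.round(atz(p,d["pixel"],{"lamp_pivot":.16,"lamp_grip":.2,"lamp_head":.145,"wall_top":.075}[t]),4))
print("proj TCP",[np.round(proj(p,o["position"])) for p in ps])
E
```

```text
6.0 [ 0.51520445 -0.133844    0.17755169] [[0.983, 0.185, 0.002], [0.185, -0.983, -0.001], [0.002, 0.002, -1.0]] [ 0.57237193  0.28317469 -1.51326124] 0.02231703309615326 20.11346608400345
lamp_pivot 11 [359. 254.] 0.71 [ 0.2523 -0.3365  0.16  ]
lamp_pivot 11 [345. 171.] 0.7 [ 0.5669 -0.1055  0.16  ]
lamp_pivot 12 [315. 263.] 0.66 [ 0.3846 -0.3317  0.16  ]
lamp_pivot 12 [329. 206.] 0.55 [ 0.5199 -0.1344  0.16  ]
lamp_pivot 13 [309. 236.] 0.85 [ 0.5188 -0.1295  0.16  ]
lamp_pivot 13 [403. 295.] 0.59 [ 0.4901 -0.1954  0.16  ]
lamp_grip 11 [360. 242.] 0.85 [ 0.2377 -0.3444  0.2   ]
lamp_grip 11 [346. 169.] 0.8 [ 0.5072 -0.1456  0.2   ]
lamp_grip 12 [328. 204.] 0.63 [ 0.5085 -0.1488  0.2   ]
lamp_grip 12 [314. 258.] 0.58 [ 0.3841 -0.3366  0.2   ]
lamp_grip 13 [331. 268.] 0.57 [ 0.523  -0.1398  0.2   ]
lamp_grip 13 [ 26. 166.] 0.53 [ 0.5465 -0.0079  0.2   ]
lamp_head 11 [355. 266.] 0.89 [ 0.2348 -0.3403  0.145 ]
lamp_head 11 [334. 180.] 0.83 [ 0.5275 -0.0947  0.145 ]
lamp_head 12 [343. 329.] 0.58 [ 0.3801 -0.5713  0.145 ]
lamp_head 12 [309. 272.] 0.5 [ 0.3581 -0.3469  0.145 ]
lamp_head 13 [264. 237.] 0.83 [ 0.5061 -0.1021  0.145 ]
wall_top 11 [389. 253.] 0.48 [ 0.399  -0.3373  0.075 ]
wall_top 12 [309. 197.] 0.95 [0.4896 0.0046 0.075 ]
wall_top 13 [156. 203.] 0.91 [0.4862 0.0032 0.075 ]
proj TCP [array([344., 174.]), array([328., 204.]), array([315., 257.])]
```

View pics/w4.png

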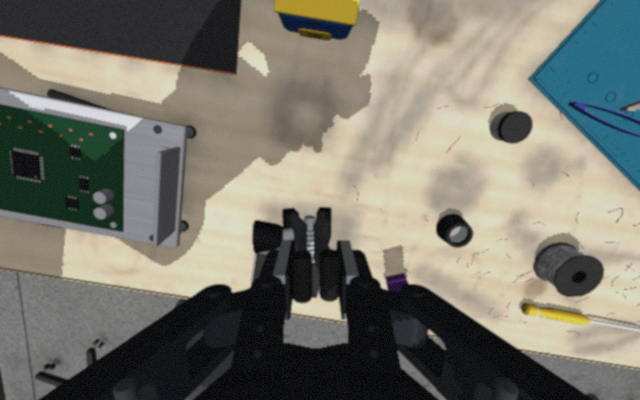

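The lamp hangs squeezed open at the stop, centred in the pads at (315,260). The wall is at (165,200) and still matches the earlier estimate. Carrying the lamp over the wall with an 11.2° turn.

>>> move_arm --pt "0 0 3 -0.05 -3 0 -0.5" --pt "0 0 6 -0.1 -7 0 -0.5" --pt "0 0 9 -0.2 -11 0 -0.5" --pt "0 0 11.2 -0.2 -13.9 0 -0.5" --pt "0 0 11.2 -0.2 -13.9 0 -0.5"

```text
time_s: 7.25
position: [0.4863, 0.0053, 0.1766]
tool_rot: [[1.0, -0.007, -0.0], [-0.007, -1.0, 0.001], [-0.0, -0.001, -1.0]]
ft_force: [-0.1, -0.5, -0.8]
grip_width: 0.0222
gripper_force: 20.1
```

>>> move_arm --pt "0 0 0 0 0 1 -0.5" --pt "0 0 0 0 0 2 -0.5" --pt "0 0 0 0 0 2 -0.5"

```text
time_s: 7.55
position: [0.4866, 0.0018, 0.1545]
tool_rot: [[1.0, -0.01, -0.003], [-0.01, -1.0, 0.001], [-0.003, -0.001, -1.0]]
ft_force: [0.2, 0.2, -1.0]
grip_width: 0.0226
gripper_force: 20.1
```

```bash
python3 - <<'E'
from h import *
o=env.observe(); R=o["tool_rot"]; print(o["time_s"],o["position"],R.round(3).tolist(),o["ft_force"],o["grip_width"],o["gripper_force"])
ps=[env.get_image(n) for n in("scene","side","wrist")]; save(ps[2],"w5")
for t,z in(("lamp_pivot",.13),("lamp_head",.115),("wall_top",.075)):
    for p in ps:
        for d in env.tip_of(t,p)[:1]: print(t,p["shot"],np.round(d["pixel"]),round(d["conf"],2),np.round(atz(p,d["pixel"],z),4))
E
```

```text
7.55 [0.48660144 0.00175696 0.15447506] [[1.0, -0.01, -0.003], [-0.01, -1.0, 0.001], [-0.003, -0.001, -1.0]] [ 0.16970099  0.18977626 -0.99057378] 0.022603648573227646 20.101787745952606
lamp_pivot 14 [358. 253.] 0.72 [ 0.2912 -0.313   0.13  ]
lamp_pivot 15 [316. 266.] 0.57 [ 0.3887 -0.3278  0.13  ]
lamp_pivot 16 [564. 266.] 0.95 [ 0.4648 -0.1611  0.13  ]
lamp_head 14 [354. 264.] 0.89 [ 0.2717 -0.3167  0.115 ]
lamp_head 15 [305. 184.] 0.61 [0.4899 0.0395 0.115 ]
lamp_head 16 [559. 275.] 0.97 [ 0.4488 -0.1732  0.115 ]
wall_top 14 [296. 197.] 0.74 [0.4832 0.0107 0.075 ]
wall_top 15 [309. 193.] 0.64 [0.498  0.0198 0.075 ]
wall_top 16 [312. 209.] 0.72 [0.4863 0.004  0.075 ]
```

View pics/w5.png

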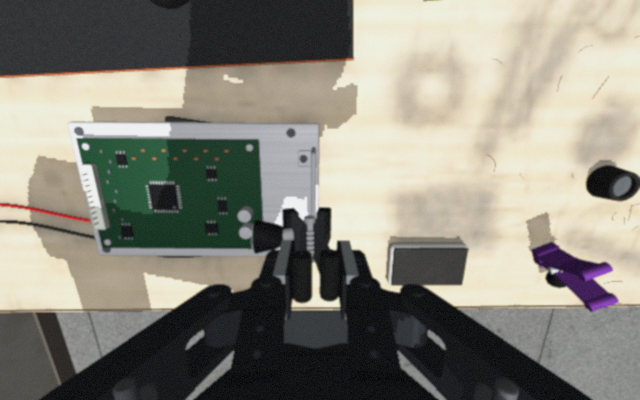

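The carrier is squarely aligned in view with the wall edge at (314,180), in line with the lamp's jaws at (311,215). The chip is at (164,197). Lowering, then feeling for the wall.

>>> move_arm --pt "0 0 0 0 0 1 -0.5" --pt "0 0 0 0 0 2 -0.5" --pt "0 0 0 0 0 3 -0.5" --pt "0 0 0 0 0 3.6 -0.5" --pt "0 0 0 0 0 3.6 -0.5"

```text
time_s: 8.65
position: [0.4867, 0.0026, 0.1192]
tool_rot: [[1.0, -0.009, -0.002], [-0.009, -1.0, 0.0], [-0.002, -0.0, -1.0]]
ft_force: [-0.5, 0.7, 0.4]
grip_width: 0.0223
gripper_force: 20.2
```

>>> move_arm --pt "0 0 0 0 0 0.3 -0.5" --pt "0 0 0 0 0 0.5 -0.5" --pt "0 0 0 0 0 0.5 -0.5"

```text
time_s: 8.95
position: [0.4873, 0.0023, 0.1153]
tool_rot: [[1.0, -0.009, 0.0], [-0.009, -1.0, -0.0], [0.0, 0.0, -1.0]]
ft_force: [0.9, -1.1, -2.1]
grip_width: 0.0223
gripper_force: 20.2
```

>>> move_arm --pt "0 0 0 0 0 0.2 -0.5" --pt "0 0 0 0 0 0.2 -0.5"

```text
time_s: 9.15
position: [0.4872, 0.0024, 0.1133]
tool_rot: [[1.0, -0.009, 0.0], [-0.009, -1.0, -0.0], [0.0, 0.0, -1.0]]
ft_force: [-0.3, -1.4, -1.3]
grip_width: 0.0228
gripper_force: 20.3
```

>>> move_arm --pt "0 0 0 0 0 0.2 -0.5" --pt "0 0 0 0 0 0.2 -0.5"

```text
time_s: 9.35
position: [0.4872, 0.0024, 0.1112]
tool_rot: [[1.0, -0.009, -0.0], [-0.009, -1.0, -0.0], [-0.0, 0.0, -1.0]]
ft_force: [-0.3, -1.4, -1.1]
grip_width: 0.0224
gripper_force: 20.3
```

>>> move_arm --pt "0 0 0 0 0 0.2 -0.5" --pt "0 0 0 0 0 0.2 -0.5"

```text
time_s: 9.55
position: [0.4871, 0.0025, 0.1091]
tool_rot: [[1.0, -0.009, -0.0], [-0.009, -1.0, -0.0], [-0.0, 0.0, -1.0]]
ft_force: [0.7, -1.9, -0.6]
grip_width: 0.0225
gripper_force: 20.3
```

>>> move_arm --pt "0 0 0 0 0.2 0 -0.5" --pt "0 0 0 0 0.2 0.2 -0.5" --pt "0 0 0 0 0.2 0.2 -0.5"

```text
time_s: 9.85
position: [0.487, 0.0006, 0.107]
tool_rot: [[1.0, -0.009, -0.001], [-0.009, -1.0, 0.0], [-0.001, -0.0, -1.0]]
ft_force: [0.3, 0.9, -0.5]
grip_width: 0.0224
gripper_force: 20.2
```

>>> move_arm --pt "0 0 0 0 0 0.2 -0.5" --pt "0 0 0 0 0 0.2 -0.5"

```text
time_s: 10.05
position: [0.487, 0.0006, 0.105]
tool_rot: [[1.0, -0.009, -0.001], [-0.009, -1.0, 0.0], [-0.001, -0.0, -1.0]]
ft_force: [0.2, 0.1, -0.3]
grip_width: 0.0223
gripper_force: 20.2
```

```bash
python3 - <<'E'
from h import *
o=env.observe(); print(o["time_s"],o["position"],o["ft_force"])
ps=[env.get_image(n) for n in("scene","side","wrist")]
for t in("lamp_pivot","lamp_head","wall_top"):
    for p in ps:
        for d in env.tip_of(t,p)[:2]: print(t,p["shot"],np.round(d["pixel"]),round(d["conf"],2))
X=o["position"]
for dz in(-.018,-.023,-.028): print(dz,[proj(p,X+[0,0,dz]).round(1) for p in ps])
E
```

```text
10.05 [0.48702079 0.00060959 0.10504989] [ 0.15189412  0.07364991 -0.30400218]
lamp_pivot 17 [358. 255.] 0.77
lamp_pivot 17 [294. 193.] 0.65
lamp_pivot 18 [313. 266.] 0.59
lamp_pivot 18 [309. 195.] 0.58
lamp_pivot 19 [310. 237.] 0.91
lamp_pivot 19 [610. 294.] 0.74
lamp_head 17 [355. 266.] 0.63
lamp_head 17 [415. 235.] 0.6
lamp_head 18 [305. 191.] 0.61
lamp_head 18 [309. 271.] 0.46
lamp_head 19 [265. 232.] 0.86
lamp_head 19 [598. 304.] 0.62
wall_top 17 [268. 193.] 0.19
wall_top 18 [311. 196.] 0.97
-0.018 [array([298.9, 193.8]), array([308.4, 195.6]), array([314.3, 242.1])]
-0.023 [array([299. , 195.3]), array([308.5, 196.4]), array([314.3, 238.5])]
-0.028 [array([299. , 196.8]), array([308.5, 197.2]), array([314.3, 235.2])]
```

>>> move_arm --pt "0 0 0 0 0 0.15 -0.5" --pt "0 0 0 0 0 0.15 -0.5"

```text
time_s: 10.85
position: [0.4871, 0.0005, 0.1036]
tool_rot: [[1.0, -0.009, -0.0], [-0.009, -1.0, 0.0], [-0.0, -0.0, -1.0]]
ft_force: [0.2, -0.1, 0.2]
grip_width: 0.0225
gripper_force: 20.2
```

>>> move_arm --pt "0 0 0 0 0 0.15 -0.5" --pt "0 0 0 0 0 0.15 -0.5"

```text
time_s: 11.05
position: [0.4871, 0.0005, 0.1021]
tool_rot: [[1.0, -0.009, -0.0], [-0.009, -1.0, 0.0], [-0.0, -0.0, -1.0]]
ft_force: [-0.5, 0.5, -0.8]
grip_width: 0.0226
gripper_force: 20.2
```

```bash
python3 - <<'E'
from h import *
ps={n:env.get_image(n) for n in("scene","side","wrist")}
f=lambda n,u,v,w,h,W,H:cv2.resize(ps[n]["color"][v:v+h,u:u+w],(W,H),interpolation=2)
a=f("wrist",220,120,160,200,480,600)
b=f("scene",265,165,64,60,320,300); c=f("side",282,168,64,60,320,300)
cv2.imwrite("pics/v.png",np.hstack([a,np.vstack([b,c])])[:,:,::-1])
E
```

```text
(no output)
```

View pics/v.png

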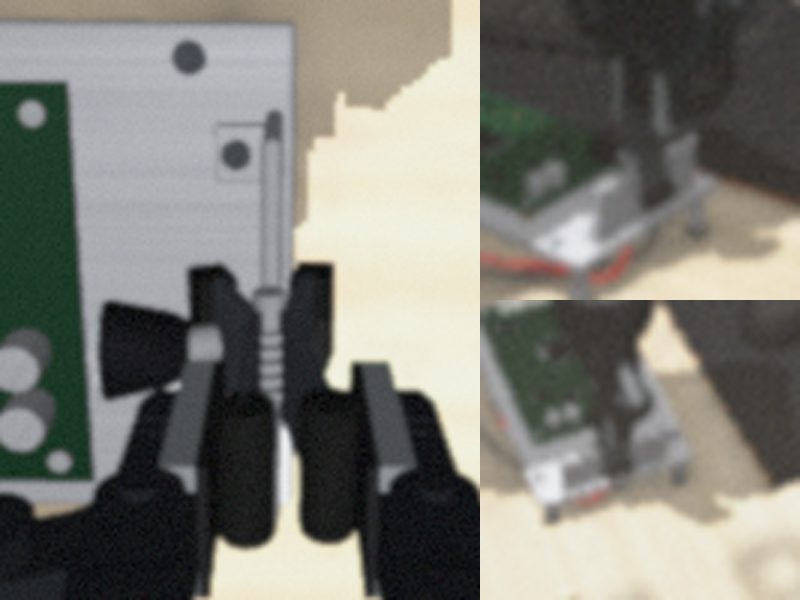

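The close view shows the wall's top edge running exactly between the jaws and under the pivot pin (268,300), with the head on the board side. Nothing is touching yet, so the pivot is at least 10 mm above the edge. I'll release slowly.

>>> move_arm --pt "0 0 0 0 0 0 -0.4" --pt "0 0 0 0 0 0 -0.3" --pt "0 0 0 0 0 0 -0.2" --pt "0 0 0 0 0 0 -0.1" --pt "0 0 0 0 0 0 -0.1"

```text
time_s: 11.7
position: [0.4872, 0.0006, 0.1023]
tool_rot: [[1.0, -0.009, -0.0], [-0.009, -1.0, 0.0], [-0.0, -0.0, -1.0]]
ft_force: [-0.1, 0.1, -0.2]
grip_width: 0.0384
gripper_force: 4.1
```

```bash
python3 - <<'E'
from h import *
o=env.observe(); X=o["position"]; print(o["time_s"],X,o["ft_force"],o["grip_width"],o["gripper_force"])
ps=[env.get_image(n) for n in("scene","side","wrist")]; save(ps[2],"w6")
for t in("lamp_pivot","lamp_head","lamp_grip","wall_top"):
    for p in ps:
        for d in env.tip_of(t,p)[:2]: print(t,p["shot"],np.round(d["pixel"]),round(d["conf"],2))
for z in(.085,.09,.095): print(z,[proj(p,[.487,.002,z]).round(1) for p in ps])
E
```

```text
11.7 [0.4871608  0.00055842 0.10231915] [-0.12751082  0.12856084 -0.23541469] 0.03839128148237626 4.0734607726335526
lamp_pivot 23 [356. 255.] 0.82
lamp_pivot 23 [295. 196.] 0.75
lamp_pivot 24 [266. 147.] 0.59
lamp_pivot 24 [314. 265.] 0.41
lamp_pivot 25 [613. 297.] 0.71
lamp_pivot 25 [315. 240.] 0.66
lamp_head 23 [288. 192.] 0.82
lamp_head 23 [353. 266.] 0.63
lamp_head 24 [303. 191.] 0.58
lamp_head 24 [309. 271.] 0.46
lamp_head 25 [598. 310.] 0.72
lamp_head 25 [270. 234.] 0.64
lamp_grip 23 [299. 181.] 0.62
lamp_grip 23 [361. 242.] 0.62
lamp_grip 24 [313. 254.] 0.51
lamp_grip 24 [306. 190.] 0.39
lamp_grip 25 [319. 276.] 0.97
wall_top 23 [299. 198.] 0.68
wall_top 24 [311. 198.] 0.87
wall_top 25 [124. 219.] 0.32
0.085 [array([298.6, 194.3]), array([308.3, 195.7]), array([312. , 242.8])]
0.09 [array([298.5, 192.8]), array([308.2, 194.8]), array([311.9, 246.6])]
0.095 [array([298.5, 191.2]), array([308.2, 194. ]), array([311.8, 250.6])]
```

>>> move_arm --pt "0 0 0 0 0 0 -0.03" --pt "0 0 0 0 0 0 0.03" --pt "0 0 0 0 0 0 0.1" --pt "0 0 0 0 0 0 0.5" --pt "0 0 0 0 0 0 1"

```text
time_s: 12.95
position: [0.4872, 0.0005, 0.1023]
tool_rot: [[1.0, -0.009, 0.0], [-0.009, -1.0, -0.0], [0.0, 0.0, -1.0]]
ft_force: [0.8, 0.5, -0.3]
grip_width: 0.0743
gripper_force: 0.0
```

>>> move_arm --pt "0 0 0 0 0 0 1" --pt "0 0 0 0 0 -2 1" --pt "0 0 0 0 0 -5 1" --pt "0 0 0 0 0 -9 1" --pt "0 0 0 0 0 -9 1"

```text
time_s: 13.45
position: [0.4891, 0.0001, 0.1968]
tool_rot: [[1.0, -0.009, 0.009], [-0.009, -1.0, -0.002], [0.009, 0.002, -1.0]]
ft_force: [-0.2, 0.3, -0.2]
grip_width: 0.0854
gripper_force: 0.0
```

```bash
python3 - <<'E'
from h import *
o=env.observe(); X=o["position"]; print(o["time_s"],X,o["ft_force"],o["grip_width"],o["gripper_force"])
ps=[env.get_image(n) for n in("scene","side","wrist")]; save(ps[2],"w7"); save(ps[0],"s7")
for t in("lamp_pivot","lamp_head","lamp_grip","wall_top","lamp"):
    for p in ps:
        for d in env.tip_of(t,p)[:2]: print(t,p["shot"],np.round(d["pixel"]),round(d["conf"],2))
for z in(.055,.075,.085,.09,.095,.13): print(z,[proj(p,[.487,.002,z]).round(1) for p in ps])
E
```

```text
13.45 [4.89079402e-01 1.08827234e-04 1.96772457e-01] [-0.20704154  0.27485579 -0.1687671 ] 0.08544408707789017 0.0
lamp_pivot 26 [296. 194.] 0.72
lamp_pivot 26 [358. 255.] 0.63
lamp_pivot 27 [310. 197.] 0.59
lamp_pivot 27 [313. 265.] 0.57
lamp_pivot 28 [309. 195.] 0.87
lamp_pivot 28 [537. 250.] 0.75
lamp_head 26 [292. 193.] 0.64
lamp_head 26 [356. 267.] 0.62
lamp_head 27 [310. 272.] 0.62
lamp_head 27 [308. 195.] 0.51
lamp_head 28 [282. 193.] 0.76
lamp_head 28 [224. 174.] 0.64
lamp_grip 26 [298. 184.] 0.66
lamp_grip 26 [360. 242.] 0.58
lamp_grip 27 [316. 255.] 0.53
lamp_grip 27 [309. 189.] 0.46
lamp_grip 28 [315. 213.] 0.83
lamp_grip 28 [564. 265.] 0.74
wall_top 26 [295. 197.] 0.83
wall_top 26 [298. 181.] 0.16
wall_top 27 [309. 196.] 0.83
wall_top 27 [353. 303.] 0.17
wall_top 28 [312. 197.] 0.61
lamp 26 [355. 266.] 0.8
lamp 26 [297. 200.] 0.69
lamp 27 [318. 267.] 0.71
lamp 27 [310. 203.] 0.52
lamp 28 [518. 240.] 0.9
lamp 28 [309. 191.] 0.65
0.055 [array([298.7, 203.2]), array([308.7, 200.5]), array([313.2, 189.6])]
0.075 [array([298.6, 197.3]), array([308.4, 197.3]), array([313.1, 195.4])]
0.085 [array([298.6, 194.3]), array([308.3, 195.7]), array([313. , 198.6])]
0.09 [array([298.5, 192.8]), array([308.2, 194.8]), array([312.9, 200.2])]
0.095 [array([298.5, 191.2]), array([308.2, 194. ]), array([312.9, 202. ])]
0.13 [array([298.4, 180.5]), array([307.7, 188.2]), array([312.5, 216.3])]
```

The lamp is released and clipped. To check its height on the wall I'll triangulate from a second wrist position.

```bash
cat > t.py <<'E'
from h import *
import pickle,sys
out=[]
for k in range(2):
    p=env.get_image("wrist")
    for t in("lamp_grip","lamp_pivot","lamp_head","wall_top","chip_top"):
        for d in env.tip_of(t,p)[:1]: out.append((t,{k:p[k] for k in("R","t","fov_y","cx","cy")},d["pixel"],d["conf"]))
save(p,"t"+sys.argv[1]); pickle.dump(out,open("t%s.pkl"%sys.argv[1],"wb"))
for o in out: print(o[0],np.round(o[2],1),round(o[3],2))
print(env.observe()["position"],env.observe()["time_s"])
E
python3 t.py a
```

```text
lamp_grip [561.6 267.2] 0.8
lamp_pivot [539.4 248.7] 0.86
lamp_head [530.3 260. ] 0.95
wall_top [310.9 197.7] 0.71
chip_top [179.5 187.6] 0.58
lamp_grip [316.2 213.6] 0.92
lamp_pivot [311.7 195.3] 0.75
lamp_head [286.  191.5] 0.78
wall_top [313.9 195.2] 0.77
chip_top [180.5 186.6] 0.62
[0.48718774 0.00049639 0.19232036] 14.95
```

>>> move_arm --pt "0 0 0 -3 0 0 1" --pt "0 0 0 -6 0 0 1" --pt "0 0 0 -9 0 0 1" --pt "0 0 0 -10 0 0 1" --pt "0 0 0 -10 0 0 1"

```text
time_s: 15.45
position: [0.3868, 0.0014, 0.1927]
tool_rot: [[1.0, -0.01, 0.001], [-0.01, -1.0, -0.0], [0.001, 0.0, -1.0]]
ft_force: [0.3, 0.0, 0.2]
grip_width: 0.0855
gripper_force: 0.0
```

```bash
python3 t.py b; python3 - <<'E'
from h import *
import pickle
A=pickle.load(open("ta.pkl","rb"));B=pickle.load(open("tb.pkl","rb"))
for t in("lamp_grip","lamp_pivot","lamp_head","wall_top","chip_top"):
    L=[o for o in A+B if o[0]==t]; print(t,len(L),tri([o[1] for o in L],[o[2] for o in L]).round(4))
E
```

```text
lamp_grip [315.9  73.2] 0.91
lamp_pivot [557.  164.1] 0.84
lamp_head [279.5  77.2] 0.93
wall_top [592.9  79.7] 0.54
chip_top [166.2  83.1] 0.92
lamp_grip [317.1  73.1] 0.94
lamp_pivot [312.3  79. ] 0.72
lamp_head [547.1 182.2] 0.97
chip_top [166.6  82.6] 0.65
[0.38726868 0.00144513 0.19227221] 16.05
lamp_grip 4 [ 0.5032 -0.013   0.2639]
lamp_pivot 4 [ 0.5045 -0.0152  0.2908]
lamp_head 4 [ 0.5057 -0.0097  0.2992]
wall_top 3 [ 0.5198 -0.0111  0.2813]
chip_top 4 [0.4882 0.1384 0.0456]
```

```bash
python3 - <<'E'
from h import *
import pickle
A=pickle.load(open("ta.pkl","rb"));B=pickle.load(open("tb.pkl","rb"))
for t in("lamp_grip","lamp_pivot","lamp_head","wall_top","chip_top"):
    a=[o for o in A if o[0]==t and o[2][0]<400];b=[o for o in B if o[0]==t and o[2][0]<400]; L=a+b
    if a and b: X=tri([o[1] for o in L],[o[2] for o in L]); print(t,len(L),X.round(4),[np.round(proj(o[1],X)-o[2],1).tolist() for o in L])
# segment lamp mask extent
for n in "ab":
    im=cv2.imread("pics/t%s.png"%n); g=im.max(2)
    r0,r1=(150,260) if n=="a" else (30,130)
    for r in range(r0,r1,4): print(n,r,"".join("#" if v<45 else "+" if v<90 else "." for v in g[r,262:352:2]))
E
```

```text
lamp_grip 3 [ 0.487  -0.0008  0.1242] [[0.1, 0.0], [0.6, -0.9], [-0.7, 0.9]]
lamp_pivot 2 [0.4879 0.0028 0.0781] [[0.5, 0.0], [-0.5, -0.0]]
lamp_head 2 [0.4893 0.0289 0.0698] [[-1.3, 0.1], [1.5, -0.0]]
chip_top 4 [0.4882 0.1384 0.0456] [[1.1, -0.6], [0.1, 0.4], [-0.4, -0.8], [-1.0, 0.7]]
a 150 ++...........................................
a 154 ++..................++.......................
a 158 ++...........................................
a 162 ++...........................................
a 166 ++...........................................
a 170 ++...........................................
a 174 ++...........................................
a 178 ++...........................................
a 182 ++..................####+..+##+..............
a 186 ++......####+.......###+....+#+..............
a 190 +++....+#########+..###+....+++..............
a 194 +++....+#########..+###+....++++++...........
a 198 +++....+###############+....+++++###++.......
a 202 +++....+#############+#+....+++++######+.....
a 206 +++...........+########+....+++++######+.....
a 210 +++...........+########+.
[... 1226 characters left out ...]
#######++....+++++########+...
b 78 .....###############++++....+#+##########....
b 82 .....###############++++....+++++########....
b 86 .....################+++....++++++#######....
b 90 .....+##############++++....++++++#######....
b 94 ..................+####+...++##+++...........
b 98 .............................................
b 102 .............................................
b 106 .............................................
b 110 .............................................
b 114 .............................................
b 118 .............................................
b 122 ....................+........................
b 126 .............................................
```

```bash
python3 - <<'E'
from h import *
import pickle
A=pickle.load(open("ta.pkl","rb"))[0][1];B=pickle.load(open("tb.pkl","rb"))[0][1]
def edges(n,c0,c1,r0,r1):
    g=cv2.imread("pics/t%s.png"%n).max(2)[:,c0:c1].mean(1).astype(int); return [(r,int(g[r])) for r in range(r0,r1)]
print(edges("a",331,338,220,236));print(edges("b",334,340,86,102));print(edges("b",334,340,50,62))
print(edges("a",294,300,220,236));print(edges("b",290,298,86,102))
# predicted -x end rims of +-bars for pivot heights
yaw=np.radians(-.6)
for zp in(.082,.085,.088,.091,.094):
    zb=zp+.0385; o=[]
    for s in(1,-1):
        for dz in(.005,-.005):
            X=[.487-.012,.0025+s*.0165,zb+dz]; o+=[proj(A,X).round(1).tolist(),proj(B,X).round(1).tolist()]
    print(zp,o)
E
```

```text
[(220, 40), (221, 39), (222, 40), (223, 40), (224, 41), (225, 41), (226, 39), (227, 48), (228, 89), (229, 160), (230, 221), (231, 232), (232, 232), (233, 231), (234, 231), (235, 231)]
[(86, 32), (87, 29), (88, 30), (89, 28), (90, 31), (91, 30), (92, 31), (93, 55), (94, 111), (95, 157), (96, 174), (97, 173), (98, 172), (99, 171), (100, 173), (101, 172)]
[(50, 176), (51, 175), (52, 173), (53, 171), (54, 152), (55, 97), (56, 41), (57, 29), (58, 28), (59, 29), (60, 29), (61, 31)]
[(220, 26), (221, 25), (222, 28), (223, 27), (224, 28), (225, 27), (226, 24), (227, 27), (228, 50), (229, 106), (230, 172), (231, 208), (232, 198), (233, 180), (234, 171), (235, 171)]
[(86, 30), (87, 29), (88, 29), (89, 29), (90, 30), (91, 29), (92, 42), (93, 89), (94, 143), (95, 173), (96, 182), (97, 188), (98, 190), (99, 189), (100, 187), (101, 185)]
0.082 [[290.9, 228.8], [287.3, 91.6], [291.9, 223.9], [288.6, 92.4], [333.4, 228.5], [336.1, 91.1], [332.6, 223.6], [335.1, 91.9]]
0.085 [[290.6, 230.4], [286.9, 91.4], [291.6, 225.4], [288.2, 92.1], [333.6, 230.1], [336.4, 90.9], [332.8, 225.0], [335.4, 91.7]]
0.088 [[290.3, 232.0], [286.4, 91.1], [291.4, 226.8], [287.8, 91.9], [333.8, 231.6], [336.7, 90.6], [333.1, 226.5], [335.7, 91.5]]
0.091 [[290.0, 233.6], [286.0, 90.8], [291.1, 228.3], [287.4, 91.7], [334.1, 233.3], [337.0, 90.4], [333.3, 228.0], [336.0, 91.2]]
0.094 [[289.6, 235.3], [285.5, 90.6], [290.7, 229.9], [287.0, 91.4], [334.3, 234.9], [337.4, 90.1], [333.5, 229.5], [336.3, 91.0]]
```

Vision puts the pivot roughly 8 to 11 mm above the edge, which is a bit low against the required 12 to 20. I'll re-pinch, feel for the throat contact as a hard reference, and reset it higher.

>>> move_arm --pt "0 0 0 4 0 0 1" --pt "0 0 0 8 0 0 1" --pt "0 0 0 10 0 0 1" --pt "0 0 0 10 0 1 1" --pt "0 0 0 10 0 1 1"

```text
time_s: 16.55
position: [0.4861, 0.0008, 0.1807]
tool_rot: [[1.0, -0.009, -0.003], [-0.009, -1.0, 0.001], [-0.003, -0.001, -1.0]]
ft_force: [-0.6, -0.1, 0.2]
grip_width: 0.0855
gripper_force: 0.0
```

>>> move_arm --pt "0 0 0 0 0 3 1" --pt "0 0 0 0 0 6 1" --pt "0 0 0 0 0 8 1" --pt "0 0 0 0 0 8 0.5" --pt "0 0 0 0 0 8 0.1"

```text
time_s: 17.05
position: [0.4868, 0.0005, 0.1031]
tool_rot: [[1.0, -0.009, 0.0], [-0.009, -1.0, -0.0], [0.0, 0.0, -1.0]]
ft_force: [0.0, -0.1, 0.7]
grip_width: 0.0589
gripper_force: 0.0
```

>>> move_arm --pt "0 0 0 0 0 0 -0.1" --pt "0 0 0 0 0 0 -0.3" --pt "0 0 0 0 0 0 -0.5" --pt "0 0 0 0 0 0 -0.5" --pt "0 0 0 0 0 0 -0.5"

```text
time_s: 17.55
position: [0.4872, 0.0005, 0.1025]
tool_rot: [[1.0, -0.009, 0.0], [-0.009, -1.0, -0.0], [0.0, 0.0, -1.0]]
ft_force: [-0.3, 0.7, -0.3]
grip_width: 0.0221
gripper_force: 20.1
```

>>> move_arm --pt "0 0 0 0 0 0.15 -0.5" --pt "0 0 0 0 0 0.15 -0.5"

```text
time_s: 17.75
position: [0.4872, 0.0004, 0.1007]
tool_rot: [[1.0, -0.009, -0.0], [-0.009, -1.0, -0.0], [-0.0, 0.0, -1.0]]
ft_force: [0.6, 0.2, -0.6]
grip_width: 0.0222
gripper_force: 20.2
```

>>> move_arm --pt "0 0 0 0 0 0.15 -0.5" --pt "0 0 0 0 0 0.15 -0.5"

```text
time_s: 17.95
position: [0.4872, 0.0003, 0.0992]
tool_rot: [[1.0, -0.009, 0.0], [-0.009, -1.0, -0.0], [0.0, 0.0, -1.0]]
ft_force: [1.1, -2.4, -0.5]
grip_width: 0.0226
gripper_force: 20.3
```

>>> move_arm --pt "0 0 0 0 0 0.15 -0.5" --pt "0 0 0 0 0 0.15 -0.5"

```text
time_s: 18.15
position: [0.4873, 0.0002, 0.0978]
tool_rot: [[1.0, -0.009, 0.0], [-0.009, -1.0, -0.0], [0.0, 0.0, -1.0]]
ft_force: [0.0, -3.1, 0.0]
grip_width: 0.0225
gripper_force: 20.6
```

>>> move_arm --pt "0 0 0 0 0 0.15 -0.5" --pt "0 0 0 0 0 0.15 -0.5"

```text
time_s: 18.35
position: [0.4875, 0.0002, 0.0966]
tool_rot: [[1.0, -0.009, 0.001], [-0.009, -1.0, -0.001], [0.001, 0.001, -1.0]]
ft_force: [-0.6, -4.9, 3.3]
grip_width: 0.0218
gripper_force: 21.3
```

>>> move_arm --pt "0 0 0 0 0 -0.3 -0.5" --pt "0 0 0 0 0 -0.6 -0.5" --pt "0 0 0 0 0 -0.6 -0.3" --pt "0 0 0 0 0 -0.6 -0.1" --pt "0 0 0 0 0 -0.6 0"

```text
time_s: 18.85
position: [0.4871, 0.0007, 0.1023]
tool_rot: [[1.0, -0.009, -0.0], [-0.009, -1.0, 0.0], [-0.0, -0.0, -1.0]]
ft_force: [-0.2, -0.3, 0.8]
grip_width: 0.0428
gripper_force: 0.0
```

>>> move_arm --pt "0 0 0 0 0 0 0.5" --pt "0 0 0 0 0 0 0.6" --pt "0 0 0 0 0 -1 0.6" --pt "0 0 0 0 0 -4 0.3" --pt "0 0 0 0 0 -5 -0.3"

```text
time_s: 19.35
position: [0.4882, 0.0003, 0.155]
tool_rot: [[1.0, -0.009, 0.004], [-0.009, -1.0, -0.001], [0.004, 0.001, -1.0]]
ft_force: [0.2, -0.2, -1.0]
grip_width: 0.0426
gripper_force: 0.0
```

>>> move_arm --pt "0 0 0 0 0 0 -0.3" --pt "0 0 0 0 0 0 -0.3" --pt "0 0 0 0 0 0 -0.3" --pt "0 0 0 0 0 0 -0.3" --pt "0 0 0 0 0 0.5 -0.3"

```text
time_s: 19.85
position: [0.4873, 0.0005, 0.1471]
tool_rot: [[1.0, -0.009, 0.0], [-0.009, -1.0, -0.0], [0.0, 0.0, -1.0]]
ft_force: [-0.2, 0.4, 0.3]
grip_width: 0.03
gripper_force: 0.0
```

```bash
python3 t.py c; python3 -c "
from h import *
o=env.observe();print(o['position'],o['ft_force'],o['grip_width'])"
```

```text
lamp_grip [314.7 236.3] 0.96
lamp_pivot [570.7 268.5] 0.96
lamp_head [558.4 279.7] 0.85
wall_top [608.9 180.9] 0.55
chip_top [156.9 198.4] 0.76
lamp_grip [315.  237.8] 0.88
lamp_pivot [313.6 213. ] 0.71
lamp_head [279.8 206.5] 0.86
chip_top [160.7 199.5] 0.94
[0.48718673 0.0004954  0.14738968] 20.45
[0.48718673 0.0004954  0.14738968] [0.19674697 0.28805118 0.00957986] 0.02982067323353142
```

Now a light touch on the handle bars from above, fingers 30 mm apart, to read their height.

>>> move_arm --pt "0 0 0 0 0 0.3 -0.3" --pt "0 0 0 0 0 0.6 -0.3" --pt "0 0 0 0 0 0.6 -0.3"

```text
time_s: 20.75
position: [0.4869, 0.0006, 0.1408]
tool_rot: [[1.0, -0.009, -0.001], [-0.009, -1.0, 0.0], [-0.001, -0.0, -1.0]]
ft_force: [-1.1, -0.8, 0.3]
grip_width: 0.0303
gripper_force: 0.0
```

>>> move_arm --pt "0 0 0 0 0 0.1 -0.3" --pt "0 0 0 0 0 0.2 -0.3" --pt "0 0 0 0 0 0.2 -0.3"

```text
time_s: 21.05
position: [0.4871, 0.0005, 0.1392]
tool_rot: [[1.0, -0.009, -0.0], [-0.009, -1.0, 0.0], [-0.0, -0.0, -1.0]]
ft_force: [-0.3, 0.3, -0.7]
grip_width: 0.0295
gripper_force: 0.0
```

>>> move_arm --pt "0 0 0 0 0 0.1 -0.3" --pt "0 0 0 0 0 0.2 -0.3" --pt "0 0 0 0 0 0.2 -0.3"

```text
time_s: 21.35
position: [0.4871, 0.0005, 0.1372]
tool_rot: [[1.0, -0.009, -0.0], [-0.009, -1.0, 0.0], [-0.0, -0.0, -1.0]]
ft_force: [0.1, 0.2, 0.3]
grip_width: 0.0298
gripper_force: 0.0
```

>>> move_arm --pt "0 0 0 0 0 0.1 -0.3" --pt "0 0 0 0 0 0.2 -0.3" --pt "0 0 0 0 0 0.2 -0.3"

```text
time_s: 21.65
position: [0.4871, 0.0005, 0.1352]
tool_rot: [[1.0, -0.009, -0.0], [-0.009, -1.0, 0.0], [-0.0, -0.0, -1.0]]
ft_force: [-0.2, -1.0, 1.0]
grip_width: 0.0298
gripper_force: 0.0
```

>>> move_arm --pt "0 0 0 0 0 0.1 -0.3" --pt "0 0 0 0 0 0.1 -0.3"

```text
time_s: 21.85
position: [0.4871, 0.0005, 0.1342]
tool_rot: [[1.0, -0.009, -0.0], [-0.009, -1.0, 0.0], [-0.0, -0.0, -1.0]]
ft_force: [-0.1, -0.1, 0.3]
grip_width: 0.0294
gripper_force: 0.0
```

>>> move_arm --pt "0 0 0 0 0 0.1 -0.3" --pt "0 0 0 0 0 0.1 -0.3"

```text
time_s: 22.05
position: [0.4871, 0.0005, 0.1332]
tool_rot: [[1.0, -0.009, -0.0], [-0.009, -1.0, 0.0], [-0.0, -0.0, -1.0]]
ft_force: [-0.6, -0.5, 0.1]
grip_width: 0.0299
gripper_force: 0.0
```

>>> move_arm --pt "0 0 0 0 0 0.1 -0.3" --pt "0 0 0 0 0 0.1 -0.3"

```text
time_s: 22.25
position: [0.4871, 0.0005, 0.1322]
tool_rot: [[1.0, -0.009, -0.0], [-0.009, -1.0, 0.0], [-0.0, -0.0, -1.0]]
ft_force: [0.7, -0.2, 0.3]
grip_width: 0.0298
gripper_force: 0.0
```

>>> move_arm --pt "0 0 0 0 0 0.1 -0.3" --pt "0 0 0 0 0 0.1 -0.3"

```text
time_s: 22.45
position: [0.4871, 0.0005, 0.1312]
tool_rot: [[1.0, -0.009, -0.0], [-0.009, -1.0, 0.0], [-0.0, -0.0, -1.0]]
ft_force: [-0.3, 0.0, 0.9]
grip_width: 0.0297
gripper_force: 0.0
```

>>> move_arm --pt "0 0 0 0 0 0.1 -0.3" --pt "0 0 0 0 0 0.1 -0.3"

```text
time_s: 22.65
position: [0.4871, 0.0005, 0.1302]
tool_rot: [[1.0, -0.009, -0.0], [-0.009, -1.0, 0.0], [-0.0, -0.0, -1.0]]
ft_force: [-0.1, -0.4, 0.7]
grip_width: 0.0303
gripper_force: 0.0
```

>>> move_arm --pt "0 0 0 0 0 0.1 -0.3" --pt "0 0 0 0 0 0.1 -0.3"

```text
time_s: 22.85
position: [0.4871, 0.0005, 0.1292]
tool_rot: [[1.0, -0.009, -0.0], [-0.009, -1.0, 0.0], [-0.0, -0.0, -1.0]]
ft_force: [-1.2, -0.8, 0.8]
grip_width: 0.0296
gripper_force: 0.0
```

>>> move_arm --pt "0 0 0 0 0 0.1 -0.3" --pt "0 0 0 0 0 0.1 -0.3"

```text
time_s: 23.05
position: [0.4871, 0.0005, 0.1282]
tool_rot: [[1.0, -0.009, -0.0], [-0.009, -1.0, 0.0], [-0.0, -0.0, -1.0]]
ft_force: [0.0, -0.2, -0.8]
grip_width: 0.03
gripper_force: 0.0
```

>>> move_arm --pt "0 0 0 0 0 0.1 -0.3" --pt "0 0 0 0 0 0.1 -0.3"

```text
time_s: 23.25
position: [0.4871, 0.0005, 0.1272]
tool_rot: [[1.0, -0.009, -0.0], [-0.009, -1.0, 0.0], [-0.0, -0.0, -1.0]]
ft_force: [0.8, -0.0, -1.3]
grip_width: 0.0301
gripper_force: 0.0
```

>>> move_arm --pt "0 0 0 0 0 0.1 -0.3" --pt "0 0 0 0 0 0.1 -0.3"

```text
time_s: 23.45
position: [0.4873, 0.0006, 0.1265]
tool_rot: [[1.0, -0.009, 0.001], [-0.009, -1.0, 0.0], [0.001, -0.0, -1.0]]
ft_force: [-0.1, 1.1, 2.8]
grip_width: 0.0298
gripper_force: 1.2
```

>>> move_arm --pt "0 0 0 0 0 0.1 -0.3" --pt "0 0 0 0 0 0.1 -0.3"

```text
time_s: 23.65
position: [0.4877, 0.0006, 0.126]
tool_rot: [[1.0, -0.009, 0.002], [-0.009, -1.0, 0.0], [0.002, -0.0, -1.0]]
ft_force: [0.1, 2.0, 6.9]
grip_width: 0.0298
gripper_force: 3.4
```

>>> move_arm --pt "0 0 0 0 0 0.1 -0.3" --pt "0 0 0 0 0 0.1 -0.3"

```text
time_s: 23.85
position: [0.4879, 0.0007, 0.1252]
tool_rot: [[1.0, -0.009, 0.002], [-0.009, -1.0, 0.0], [0.002, -0.0, -1.0]]
ft_force: [0.3, 1.6, 8.8]
grip_width: 0.0302
gripper_force: 4.1
```

>>> move_arm --pt "0 0 0 0 0 0.1 -0.3" --pt "0 0 0 0 0 0.1 -0.3"

```text
time_s: 24.05
position: [0.4879, 0.0006, 0.1242]
tool_rot: [[1.0, -0.009, 0.003], [-0.009, -1.0, 0.0], [0.003, -0.0, -1.0]]
ft_force: [0.1, 2.2, 8.2]
grip_width: 0.0301
gripper_force: 4.3
```

The bars met the fingers at tip z ≈ 0.127, so the pivot was at about 0.084; the touch pushed it down by about 2 mm more. I'll re-pinch and raise it about 8 mm.

>>> move_arm --pt "0 0 0 0 0 -1 -0.3" --pt "0 0 0 0 0 -2.3 -0.1" --pt "0 0 0 0 0 -2.3 0.5" --pt "0 0 0 0 0 -2.3 0.8" --pt "0 0 0 0 0 -2.3 0.8"

```text
time_s: 24.55
position: [0.4869, 0.0005, 0.1458]
tool_rot: [[1.0, -0.009, -0.001], [-0.009, -1.0, 0.0], [-0.001, -0.0, -1.0]]
ft_force: [-0.2, 0.3, 0.3]
grip_width: 0.0769
gripper_force: 0.0
```

>>> move_arm --pt "0 0 0 0 0 0 0.8" --pt "0 0 0 0 0 1 0.8" --pt "0 0 0 0 0 3 0.6" --pt "0 0 0 0 0 4.7 0.4" --pt "0 0 0 0 0 4.7 0.1"

```text
time_s: 25.05
position: [0.4858, 0.0008, 0.0969]
tool_rot: [[1.0, -0.009, -0.005], [-0.009, -1.0, 0.001], [-0.005, -0.001, -1.0]]
ft_force: [0.1, -0.7, 0.3]
grip_width: 0.0481
gripper_force: 0.0
```

>>> move_arm --pt "0 0 0 0 0 0 -0.1" --pt "0 0 0 0 0 0 -0.2" --pt "0 0 0 0 0 0 -0.3" --pt "0 0 0 0 0 0 -0.3" --pt "0 0 0 0 0 0 -0.3"

```text
time_s: 25.55
position: [0.4873, 0.0005, 0.0996]
tool_rot: [[1.0, -0.009, 0.001], [-0.009, -1.0, -0.0], [0.001, 0.0, -1.0]]
ft_force: [-1.4, -0.8, -1.9]
grip_width: 0.0303
gripper_force: 5.5
```

>>> move_arm --pt "0 0 0 0 0 -0.4 -0.3" --pt "0 0 0 0 0 -0.8 -0.3" --pt "0 0 0 0 0 -0.8 -0.3" --pt "0 0 0 0 0 -0.8 -0.2" --pt "0 0 0 0 0 -0.8 -0.1"

```text
time_s: 26.05
position: [0.4871, 0.0005, 0.1073]
tool_rot: [[1.0, -0.009, -0.0], [-0.009, -1.0, 0.0], [-0.0, -0.0, -1.0]]
ft_force: [-0.7, -0.5, -1.3]
grip_width: 0.0384
gripper_force: 4.2
```

>>> move_arm --pt "0 0 0 0 0 0 0" --pt "0 0 0 0 0 0 0.1" --pt "0 0 0 0 0 0 0.5" --pt "0 0 0 0 0 0 0.6" --pt "0 0 0 0 0 -1 0.6"

```text
time_s: 26.55
position: [0.4866, 0.0006, 0.1168]
tool_rot: [[1.0, -0.009, -0.002], [-0.009, -1.0, 0.001], [-0.002, -0.001, -1.0]]
ft_force: [1.0, -0.1, 0.5]
grip_width: 0.0681
gripper_force: 0.0
```

>>> move_arm --pt "0 0 0 0 0 -2 0.6" --pt "0 0 0 0 0 -3 0.6" --pt "0 0 0 0 0 -3 0.6"

```text
time_s: 26.85
position: [0.4879, 0.0004, 0.1489]
tool_rot: [[1.0, -0.009, 0.003], [-0.009, -1.0, -0.001], [0.003, 0.001, -1.0]]
ft_force: [0.3, 0.5, -0.2]
grip_width: 0.0684
gripper_force: 0.0
```

```bash
python3 t.py d; python3 - <<'E'
from h import *
import pickle
C=pickle.load(open("tc.pkl","rb"));D=pickle.load(open("td.pkl","rb"))
for L in(C,D):
    p=L[0][1]
    for t,k in(("lamp_grip",.0385),("lamp_pivot",0),("lamp_head",-.015)):
        for o in L:
            if o[0]==t and o[2][0]<400:
                zs=np.arange(.07,.11,.0005); r=[proj(p,[.4865,.002,z+k])[1] for z in zs]; print(t,"pivot z",np.interp(o[2][1],r,zs).round(4))
E
```

```text
lamp_grip [602.3 290. ] 0.93
lamp_pivot [312.  217.7] 0.74
lamp_head [279.1 210.5] 0.85
chip_top [159.6 202.4] 0.93
lamp_grip [315.2 237.8] 0.83
lamp_pivot [313.4 215.8] 0.72
lamp_head [561.4 278.1] 0.92
chip_top [158.  201.9] 0.56
[0.48714806 0.00052258 0.14722177] 27.45
lamp_grip pivot z 0.0805
lamp_grip pivot z 0.0828
lamp_pivot pivot z 0.0759
lamp_head pivot z 0.0752
lamp_grip pivot z 0.0832
lamp_pivot pivot z 0.0858
lamp_pivot pivot z 0.0818
lamp_head pivot z 0.0846
```

>>> move_arm --pt "0 0 0 0 0 0 0.2" --pt "0 0 0 0 0 0 -0.3" --pt "0 0 0 0 0 0 -0.3" --pt "0 0 0 0 0 0.5 -0.3" --pt "0 0 0 0 0 0.9 -0.3"

```text
time_s: 27.95
position: [0.4871, 0.0005, 0.1379]
tool_rot: [[1.0, -0.009, -0.0], [-0.009, -1.0, 0.0], [-0.0, -0.0, -1.0]]
ft_force: [0.0, 0.9, 0.7]
grip_width: 0.0298
gripper_force: 0.0
```

>>> move_arm --pt "0 0 0 0 0 0 -0.3" --pt "0 0 0 0 0 0.2 -0.3" --pt "0 0 0 0 0 0.2 -0.3"

```text
time_s: 28.25
position: [0.4871, 0.0005, 0.1361]
tool_rot: [[1.0, -0.009, -0.0], [-0.009, -1.0, 0.0], [-0.0, -0.0, -1.0]]
ft_force: [0.4, 0.4, -0.3]
grip_width: 0.0296
gripper_force: 0.0
```

>>> move_arm --pt "0 0 0 0 0 0.1 -0.3" --pt "0 0 0 0 0 0.1 -0.3"

```text
time_s: 28.45
position: [0.4872, 0.0005, 0.1353]
tool_rot: [[1.0, -0.009, 0.0], [-0.009, -1.0, -0.0], [0.0, 0.0, -1.0]]
ft_force: [0.9, -0.8, 0.0]
grip_width: 0.0302
gripper_force: 0.0
```

>>> move_arm --pt "0 0 0 0 0 0.1 -0.3" --pt "0 0 0 0 0 0.1 -0.3"

```text
time_s: 28.65
position: [0.4871, 0.0005, 0.1342]
tool_rot: [[1.0, -0.009, -0.0], [-0.009, -1.0, 0.0], [-0.0, -0.0, -1.0]]
ft_force: [0.5, -0.6, -0.1]
grip_width: 0.0297
gripper_force: 0.0
```

>>> move_arm --pt "0 0 0 0 0 0.1 -0.3" --pt "0 0 0 0 0 0.1 -0.3"

```text
time_s: 28.85
position: [0.4872, 0.0005, 0.1334]
tool_rot: [[1.0, -0.009, 0.0], [-0.009, -1.0, 0.0], [0.0, -0.0, -1.0]]
ft_force: [0.5, 0.3, 1.0]
grip_width: 0.0299
gripper_force: 0.4
```

>>> move_arm --pt "0 0 0 0 0 0.1 -0.3" --pt "0 0 0 0 0 0.1 -0.3"

```text
time_s: 29.05
position: [0.4876, 0.0006, 0.1329]
tool_rot: [[1.0, -0.009, 0.002], [-0.009, -1.0, 0.0], [0.002, -0.0, -1.0]]
ft_force: [0.0, 1.7, 5.1]
grip_width: 0.0298
gripper_force: 2.9
```

Contact came at tip z ≈ 0.1333, so the pivot is about 15 mm above the wall's top edge, well clipped. Now to the loupe.

>>> move_arm --pt "0 0 0 0 0 -1.5 -0.3" --pt "0 0 0 0 1 -4 0" --pt "0 0 0 0.2 5 -4 0.5" --pt "0 0 0 0.4 10 -4 1" --pt "0 0 0 0.5 15 -4 1"

```text
time_s: 29.55
position: [0.4907, -0.1509, 0.1725]
tool_rot: [[1.0, -0.008, 0.001], [-0.008, -1.0, -0.0], [0.001, 0.0, -1.0]]
ft_force: [0.7, 0.4, -0.2]
grip_width: 0.0839
gripper_force: 0.0
```

>>> move_arm --pt "0 0 0 0.1 5 0 1" --pt "0 0 0 0.2 10 0 1" --pt "0 0 0 0.3 14.5 0 1" --pt "0 0 0 0.3 14.5 0 1"

```text
time_s: 29.95
position: [0.4919, -0.2996, 0.1716]
tool_rot: [[1.0, -0.014, 0.0], [-0.014, -1.0, -0.001], [0.0, 0.001, -1.0]]
ft_force: [-1.6, 0.6, 0.2]
grip_width: 0.0853
gripper_force: 0.0
```

```bash
python3 - <<'E'
from h import *
o=env.observe(); print(o["time_s"],o["position"],o["tool_rot"].round(3).tolist())
p=env.get_image("wrist"); save(p,"w8")
for t in("loupe","tip_jar","solder_reel","screwdriver_2","lamp"):
    for d in env.tip_of(t,p)[:2]: print(t,np.round(d["pixel"]),round(d["conf"],2),atz(p,d["pixel"],0).round(4))
for d in env.outline_of("loupe",p)[:2]:
    m=d["mask"]; r,c=np.nonzero(m); print("mask",d["conf"],d["bbox"],m.sum(),[atz(p,x,.013).round(4) for x in [(c.mean(),r.mean())]])
    zz=[atz(p,((c.min()+c.max())/2,r.max()),.026).round(4),atz(p,((c.min()+c.max())/2,r.min()),0).round(4),atz(p,(c.min(),r.mean()),.013).round(4),atz(p,(c.max(),r.mean()),.013).round(4)];print(zz)
E
```

```text
29.95 [ 0.49187346 -0.29960287  0.17157432] [[1.0, -0.014, 0.0], [-0.014, -1.0, -0.001], [0.0, 0.001, -1.0]]
loupe [314. 182.] 0.76 [ 0.4907 -0.2987  0.    ]
tip_jar [330.  62.] 0.86 [ 0.6118 -0.3162  0.    ]
solder_reel [442. 196.] 0.93 [ 0.472 -0.443  0.   ]
screwdriver_2 [490. 250.] 0.8 [ 0.4037 -0.5085  0.    ]
lamp [279. 253.] 0.82 [ 0.4036 -0.2552  0.    ]
mask 0.88 [315.9, 186.2, 34.0, 34.3] 885 [array([ 0.489 , -0.3006,  0.013 ])]
[array([ 0.4737, -0.3003,  0.026 ]), array([ 0.5043, -0.3007,  0.    ]), array([ 0.4892, -0.2839,  0.013 ]), array([ 0.4887, -0.3171,  0.013 ])]
```

>>> move_arm --pt "0 0 0 -0.1 0.1 4 1" --pt "0 0 0 -0.2 0.1 8 1" --pt "0 0 0 -0.25 0.1 12 1" --pt "0 0 0 -0.25 0.1 15 1" --pt "0 0 0 -0.25 0.1 16 1"

```text
time_s: 30.8
position: [0.489, -0.2938, 0.0098]
tool_rot: [[1.0, -0.008, -0.003], [-0.008, -1.0, 0.003], [-0.004, -0.003, -1.0]]
ft_force: [0.7, -1.3, -0.7]
grip_width: 0.0859
gripper_force: 0.0
```

>>> move_arm --pt "0 0 0 0 0 0.3 1" --pt "0 0 0 0 0 0.5 0.4" --pt "0 0 0 0 0 0.5 -0.3" --pt "0 0 0 0 0 0.5 -0.5" --pt "0 0 0 0 0 0.5 -0.5" --squeeze 25

```text
time_s: 31.3
position: [0.4903, -0.2958, 0.0085]
tool_rot: [[1.0, -0.009, 0.001], [-0.009, -1.0, -0.001], [0.001, 0.001, -1.0]]
ft_force: [-0.5, 0.1, 5.2]
grip_width: 0.0337
gripper_force: 24.5
```

>>> move_arm --pt "0 0 0 0 0 0 -0.5" --pt "0 0 0 0 0 0 -0.5" --pt "0 0 0 0 0 0 -0.5"

```text
time_s: 31.6
position: [0.4903, -0.2958, 0.0085]
tool_rot: [[1.0, -0.009, 0.001], [-0.009, -1.0, -0.001], [0.001, 0.001, -1.0]]
ft_force: [0.1, 0.8, 5.4]
grip_width: 0.0342
gripper_force: 24.5
```

The loupe is held at 34 mm width, pressed flat on the desk, with its underside 8.5 mm below the TCP. Lifting it high, then carrying it over the wall and lamp.

>>> move_arm --pt "0 0 0 0 0 -1 -0.5" --pt "0 0 0 0 0 -4.5 -0.5" --pt "0 0 0 0 0 -9 -0.5" --pt "0 0 0 0 0 -13.5 -0.5" --pt "0 0 0 0 0 -17.5 -0.5"

```text
time_s: 32.1
position: [0.4898, -0.2954, 0.1856]
tool_rot: [[1.0, -0.009, 0.001], [-0.009, -1.0, -0.001], [0.001, 0.001, -1.0]]
ft_force: [0.9, -0.5, -1.4]
grip_width: 0.0336
gripper_force: 25.1
```

>>> move_arm --pt "0 0 0 0 -2 -1 -0.5" --pt "0 0 0 -0.1 -6 -1 -0.5" --pt "0 0 0 -0.15 -10 -1 -0.5" --pt "0 0 0 -0.2 -14 -1 -0.5" --pt "0 0 0 -0.2 -18 -1 -0.5"

```text
time_s: 32.6
position: [0.4887, -0.1132, 0.1923]
tool_rot: [[1.0, -0.009, -0.001], [-0.009, -1.0, 0.0], [-0.001, -0.0, -1.0]]
ft_force: [0.1, -0.0, -0.6]
grip_width: 0.0337
gripper_force: 25.1
```

>>> move_arm --pt "0 0 0 0 -4 0 -0.5" --pt "0 0 0 -0.1 -8 0 -0.5" --pt "0 0 0 -0.15 -12 0 -0.5" --pt "0 0 0 -0.2 -16 0 -0.5" --pt "0 0 0 -0.25 -20 0 -0.5"

```text
time_s: 33.1
position: [0.4879, 0.0866, 0.1924]
tool_rot: [[1.0, -0.009, -0.001], [-0.009, -1.0, 0.0], [-0.001, -0.0, -1.0]]
ft_force: [0.2, -1.0, -0.6]
grip_width: 0.0337
gripper_force: 25.1
```

>>> move_arm --pt "0 0 0 -0.05 -3 0 -0.5" --pt "0 0 0 -0.1 -5.4 0 -0.5" --pt "0 0 0 -0.1 -5.4 0 -0.5" --pt "0 0 0 -0.1 -5.4 0 -0.5"

```text
time_s: 33.5
position: [0.4878, 0.1388, 0.1922]
tool_rot: [[1.0, -0.008, -0.001], [-0.008, -1.0, -0.0], [-0.001, 0.0, -1.0]]
ft_force: [0.6, 0.2, -0.4]
grip_width: 0.0337
gripper_force: 25.2
```

```bash
python3 - <<'E'
from h import *
o=env.observe(); print(o["time_s"],o["position"],o["tool_rot"].round(3).tolist(),o["grip_width"],o["gripper_force"])
ps=[env.get_image(n) for n in("wrist","side","scene")]; save(ps[0],"w9")
for p in ps:
    for t,z in(("chip_top",.049),("loupe",o["position"][2]-.0085),("lamp_pivot",.09),("lamp_head",.075)):
        for d in env.tip_of(t,p)[:2]: print(t,p["shot"],np.round(d["pixel"]),round(d["conf"],2),atz(p,d["pixel"],z).round(4))
E
```

```text
33.5 [0.48782936 0.13882952 0.19221266] [[1.0, -0.008, -0.001], [-0.008, -1.0, -0.0], [-0.001, 0.0, -1.0]] 0.033680771098410174 25.152284502983093
chip_top 38 [316. 186.] 0.9 [0.4893 0.138  0.049 ]
loupe 38 [314. 250.] 0.77 [0.4873 0.1391 0.1837]
lamp_pivot 38 [468. 199.] 0.9 [0.4878 0.0039 0.09  ]
lamp_head 38 [434. 193.] 0.87 [0.4891 0.0281 0.075 ]
chip_top 39 [298. 174.] 0.72 [0.4962 0.1556 0.049 ]
loupe 39 [292. 152.] 0.41 [0.4847 0.1529 0.1837]
loupe 39 [309. 190.] 0.24 [ 0.4742 -0.0519  0.1837]
lamp_pivot 39 [313. 265.] 0.72 [ 0.3873 -0.298   0.09  ]
lamp_pivot 39 [307. 193.] 0.58 [0.4861 0.0109 0.09  ]
lamp_head 39 [308. 198.] 0.73 [0.4831 0.0009 0.075 ]
lamp_head 39 [310. 274.] 0.65 [ 0.3679 -0.3192  0.075 ]
chip_top 40 [266. 193.] 0.71 [0.4831 0.1332 0.049 ]
loupe 40 [262. 153.] 0.54 [0.4809 0.1345 0.1837]
loupe 40 [456. 312.] 0.43 [ 0.1892 -0.5397  0.1837]
lamp_pivot 40 [295. 195.] 0.67 [0.4707 0.001  0.09  ]
lamp_pivot 40 [356. 254.] 0.58 [ 0.334  -0.2856  0.09  ]
lamp_head 40 [355. 265.] 0.7 [ 0.3164 -0.2965  0.075 ]
lamp_head 40 [291. 192.] 0.56 [0.5014 0.0445 0.075 ]
```

The loupe is over the chip: chip at (0.489, 0.138), loupe at (0.4875, 0.139). The lamp is in place at pivot (0.488, 0.004). Lowering.

>>> move_arm --pt "0 0 0 0.1 0.05 4 -0.5" --pt "0 0 0 0.1 0.05 8 -0.5" --pt "0 0 0 0.1 0.05 10.5 -0.5" --pt "0 0 0 0.1 0.05 11.5 -0.5" --pt "0 0 0 0.1 0.05 12.1 -0.5"

```text
time_s: 34.75
position: [0.4896, 0.1381, 0.071]
tool_rot: [[1.0, -0.009, -0.0], [-0.009, -1.0, -0.0], [-0.0, 0.0, -1.0]]
ft_force: [0.3, -0.0, -0.3]
grip_width: 0.0336
gripper_force: 25.2
```

>>> move_arm --pt "0 0 0 0 0 0.2 -0.5" --pt "0 0 0 0 0 0.4 -0.5" --pt "0 0 0 0 0 0.4 -0.5" --pt "0 0 0 0 0 0.4 -0.5" --pt "0 0 0 0 0 0.4 -0.5"

```text
time_s: 35.25
position: [0.4897, 0.138, 0.0678]
tool_rot: [[1.0, -0.009, 0.001], [-0.009, -1.0, 0.0], [0.001, -0.0, -1.0]]
ft_force: [-0.5, -0.4, -0.4]
grip_width: 0.0337
gripper_force: 25.2
```

```bash
python3 - <<'E'
from h import *
o=env.observe(); print(o["time_s"],o["position"],o["tool_rot"].round(3).tolist(),o["ft_force"],o["grip_width"],o["gripper_force"],abs(o["qvel"]).max())
p=env.get_image("wrist"); save(p,"w10")
for t,z in(("chip_top",.049),("loupe",.059),("lamp_pivot",.09)):
    for d in env.tip_of(t,p)[:2]: print(t,np.round(d["pixel"]),round(d["conf"],2),atz(p,d["pixel"],z).round(4))
for d in env.outline_of("loupe",p)[:1]:
    r,c=np.nonzero(d["mask"]); print(d["bbox"],atz(p,(c.mean(),r.min()),.085)[0]-.0175, atz(p,(c.mean(),r.max()),.085)[0]+.0175,atz(p,(c.mean(),r.mean()),.08)[1])
E
```

```text
35.25 [0.48965537 0.1380491  0.06776259] [[1.0, -0.009, 0.001], [-0.009, -1.0, 0.0], [0.001, -0.0, -1.0]] [-0.49391455 -0.44361154 -0.38165119] 0.03373634359865388 25.160164833068848 0.1649962859962314
loupe [314. 246.] 0.62 [0.4914 0.1384 0.059 ]
lamp_pivot [596. 277.] 0.8 [0.4896 0.0047 0.09  ]
[315.3, 260.9, 64.6, 74.9] 0.4973701974273715 0.492604268561672 0.13735880722073152
```

```bash
python3 -c "
from rig import env
print(env.close_job())"
```

```text
the job is handed in; nothing more can be done
None
```

The lamp is clipped on the wall with its pivot about 15 mm above the top edge, and the loupe is held level about 10 mm above the large chip. The job is handed in; no verdict was returned.

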